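# Lock the hat steamer's filler plug and hold it home

## Task

Close the hat steamer's filler neck: slide the plug with the flat bar grip out through the open front of its slotted wooden rack, set its two lugs into the notches of the neck, push it down against the spring until its flange is on the neck, and turn it clockwise (seen from above) a quarter turn to the stop. The return spring throws it back if it is let go, so finish still gripping the plug, pushed in and turned fully home, for a colleague to fit the locking pin. Leave the round-knobbed plug in the rack and the things round about alone.

Things in the scene. Friction and masses are not known exactly. Their poses are not given: they have to be found in the camera images.
- plug_grip (a point): Centre of the flat upright bar grip of the loose bayonet plug (bare metal, 0.12 kg). Bar: 11 mm thick along own x (pinch it so), 44 mm long along own y, 42 mm high (21 mm above and below this point). Right under it a round flange, 48 mm diameter, 6 mm thick, its underside 27 mm below this point. Own z up the axis; a half turn about z fits the same.
- plug_lugs (a point): Point on the plug's axis at mid-height of its two lugs, 43 mm below plug_grip, same axes. Lugs at own +y and -y, in line with the bar, each 10 mm wide, 8 mm high, reaching 21 mm from the axis. Round shank, 26 mm diameter, between lugs and flange; below the lugs a tapered nose, 16 mm wide at its tip, which ends 12 mm below this point.
- blank_centre (a point): Middle of the other plug in the rack, to be left alone: same shank and flange but no lugs and a round knob 38 mm in diameter instead of the bar; 66 mm high in all, this point is half-way up.
- rack: Fixed wooden rack, 84 mm (own x) by 150 mm (own y); origin: centre of its underside, on the bench. Own -x is the open front, towards the robot. Two slots at own y +38 and -38 mm, each 30 mm wide, run from own x +17 mm out through the front edge at own x -42 mm. One plug hangs in each, at own x about 0 (up to 12 mm further forward); which is where varies.
- rack_front (a point): Middle of the rack's front edge, on the upper face of its 6 mm thick top plate (48 mm above the bench). Plugs hang with the flange on this face. The bayonet plug's bar lies across its slot and its lugs are 6 mm below the plate, so it cannot be lifted out: keep it at its height (up to 4 mm higher is free) and slide it 65 to 90 mm towards the rack's -x, then lift.
- neck_mouth (a point): Centre of the top face of the steamer's upright steel filler neck, 85 mm above the bench. Steamer: fixed grey box 110 x 96 x 55 mm; neck 55 mm outside diameter on its middle. Own z up; two lug notches at own +y and -y, 14 mm wide, reaching 23 mm from the axis. Between them a lip, underside 8 mm below this point, bore 28 to 29 mm. The plug enters with its y along this y, either way round.
- neck_carriage (a joint): How far the sprung ring under the lip is pushed down (m), 0 at rest. The lugs land on it with plug_grip 33 mm above neck_mouth; pushing on 6 mm (4 to 9 N) puts the flange on the neck, plug_grip 27 mm above neck_mouth. The plug can turn once plug_grip is below 31 mm; turned, the spring may lift it up to 4 mm, lugs against the lip, which is still seated.
- neck_ring (a joint): Turn of the ring in the neck (rad): 0 at rest, grows as the lugs carry it clockwise seen from above, stop at 1.4 (fully home; above 1.2 is required). The lugs have about 0.15 rad of play in it, so the plug turns about 1.5 rad from notch to stop. A return spring resists with 0.04 N m at the start, 0.13 N m at the stop, and turns it back if let go.
- small_spool: Bystander: navy thread spool, 24 mm diameter, 46 mm high, standing to the right of the steamer; origin at its underside.
- wax: Bystander: block of beeswax, 33 x 46 x 17 mm, lying before the steamer; origin at its underside.
- big_spool: Bystander: pale thread spool, 33 mm diameter, 58 mm high; origin at its underside.
- clip: Bystander: binding clamp, 22 x 83 x 28 mm; origin at its underside.
- eyelet_jar: Bystander: jar of eyelets with screw lid, 64 mm diameter, 72 mm high, behind; origin at its underside.
- jack: Bystander: wooden rounding jack, 34 x 150 x 48 mm, lying behind the steamer; origin at its underside.
- hammer: Bystander: tack hammer, 73 x 198 x 21 mm, lying behind the steamer; origin at its underside.

How it is judged:
On the way, in this order (a step that is already met when the one before it is completed fails the run):
1. the bayonet plug has been slid out of the rack's front (x of plug_grip in the frame of rack below -0.06 m), for 0.1 s.
2. the plug has been pushed into the neck, its lugs below the lip, upright and central (z of plug_grip in the frame of neck_mouth below 0.031 m and horizontal distance between plug_grip and neck_mouth below 0.006 m and angle between plug_grip's own z axis and vertical below 0.12 rad), for 0.1 s.
At the end, for the whole second after the job is handed in: The plug is in the neck, lugs under the lip (grip centre less than 32.5 mm above the mouth), central within 6 mm and upright within 0.12 rad, turned so that the ring stands above 1.2 of its 1.4 rad, and still gripped by the fingers with more than 2 N (z of plug_grip in the frame of neck_mouth below 0.0325 m and horizontal distance between plug_grip and neck_mouth below 0.006 m and angle between plug_grip's own z axis and vertical below 0.12 rad and angle between the y axis of plug_grip and the y axis of neck_mouth, either way round above 1.15 rad and value of joint neck_ring above 1.2 rad and contact force between the fingers and plug above 2 N); the arm keeps its last pose, push and grip.
It fails at once if the round-knobbed plug was moved (distance of blank_centre from where it was at the start of the episode above 0.02 m).
It fails at once if a bystander was disturbed (distance of any of small_spool, wax, big_spool, clip, eyelet_jar, jack, hammer from where it was at the start of the episode above 0.03 m).
It also fails if it takes over 58 s, if anything falls off the work surface, if the arm or the gripper's body presses on something with over 40 N, if the wrist force passes 120 N, or if a joint passes its speed limit or range.

## Robot

A 6-joint arm with a two-finger parallel gripper is mounted at the origin on a cart in front of the work surface, level with it; the furniture and walls round the work are solid. World frame = base frame: x ahead of the robot, y to its left, z up, the work surface at z = 0. Lengths are in m, angles in rad, forces in N, time in s.
With the tool pointing down it reaches from about 0.225 to 0.875 m from the base axis. Payload 3.4 kg.
Tool frame: the origin (TCP) lies at the very end of the fingers, on their centre line; the grasp point (between the pads) lies 19 mm behind it (manip.pinch_z is the distance from the TCP to the grasp point, in m); z points along the fingers, y is the line along which they close (so a half turn about z gives the same grasp; the last joint's range is limited). The gripper opens to 85 mm and grips with 20 to 120 N. Pads are 22 mm wide; open, the fingers measure 114 mm over their backs; the gripper's body (76 mm by 85 mm) begins 54 mm behind the grasp point. The pads swing forward as they close: fully open they stand 13 mm farther back than shut.
Start: joints at [1.202, 0.276, 1.505, -0, 1.361, -0.121], TCP at [0.141, 0.557, 0.231] pointing down, gripper open.
Joint ranges: [-2.89, 2.89], [-0.75, 2.08], [0.22, 2.7], [-1.18, 4.32], [0.11, 2.71], [-2.7, 2.7]. Speed limits (rad/s): [2.57, 2.57, 3.14, 3.14, 3.14, 3.14].

## Interface

Orientations are given as a unit quaternion [w, x, y, z].
In Python, from rig import manip gives the robot as it stands. The module is installed in compiled form; this text tells all that it offers.
- The arm moves only by the shell command python3 -m jog 'ROWS' [FORCE]. ROWS is JSON, a list of rows, each an object of numbers: "dx", "dy", "dz": the shift along the tool's x, y, z each as a share of 25 cm, from -1 to 1; "ax", "ay", "az": the turn, a rotation vector about the tool's x, y, z each as a share of 90 degrees, from -1 to 1; "grip": the opening, from -1 (shut) to 1 (fully open), so that 0 is half open. A call has 1 to 5 rows; each row is the pose to reach, as a shift and turn from the pose commanded when the call began, along the tool's axes at that moment; what a row does not reach only later rows make up. A row lasts 1/12 s, in which the tool goes at most 41.7 mm and 7.16 degrees, less where a joint would pass 70% of its speed; a pose out of reach is approached as far as the arm can. A call with a number of a shift or a turn outside -1 to 1 is refused whole. A call with a gripper value outside its range is refused whole. The fingers move at their own pace and stop on an object; FORCE is the grip in N (left out, the last holds). Time passes only in rows, so rows that repeat a pose let the fingers close. It gives the time, the measured TCP pose, the force, the opening and the grip force at its end, in the units of the state.
- manip.get_state(): the state, without advancing time (a new reading comes with each control period).
- manip.get_image(name): name is "side" or "top"; returns a dict with "img" (400x640x3 uint8, red, green, blue), "mtx" (3x3 intrinsics, pixels), "k1" (the pictures are not rectified: a ray, as slopes to the right and down, at radius r is drawn at 1 + k1 r^2 times it, then the intrinsics apply), "world_to_cam" (4x4, takes a point from world to camera coordinates). Camera axes: x right, y down, z forward; pixel columns grow to the right and rows downward; lengths in m; the calibration is good to about 2 mm. A picture is of the moment at which its call begins. There is no depth.
- manip.sign_off(): hands the job in; it is judged then, once.
The state is a dict: "clock": time; "qpos": joint angles; "qd": joint speeds; "effort": joint torques, N m; "position": TCP position; "ee_rot": TCP orientation; "contact_force": force on the tool from outside, world axes, zero at the start; "moment": the same for the moment, N m; "width": finger opening in m; "gripper_force": force on a finger pad.
Only numpy, scipy, OpenCV 4.12 (cv2) and the standard library are available. Lean on these libraries where they do the work, as an engineer would, in place of code of your own. Each camera call takes 0.05 s, during which the arm holds its last target. There are 200 camera calls.

## Working session

There is one attempt and no reset: what is moved stays moved. The work goes in short steps, Python scripts to look and compute and a shell command to move; the robot and the scene stay as the last step left them, time stands still between calls to the robot, and variables do not carry over. Pictures are saved under pics/ and viewed, at most 10 in all, crops included, and the job is handed in when it is done.

```bash
mkdir -p pics
python3 - <<'E'
from rig import manip
import cv2,numpy as np
for n in("side","top"):
    d=manip.get_image(n); cv2.imwrite(f"pics/{n}0.png",d["img"][:,:,::-1])
    print(n,np.round(d["mtx"],1).tolist(),d["k1"],np.round(d["world_to_cam"],3).tolist())
s=manip.get_state();print(s, manip.pinch_z)
E
```

```text
side [[383.9, 0.0, 318.0], [0.0, 383.9, 201.1], [0.0, 0.0, 1.0]] -0.040550332063584264 [[0.99, -0.141, 0.008, -0.523], [-0.07, -0.542, -0.838, 0.183], [0.122, 0.829, -0.546, 0.724], [0.0, 0.0, 0.0, 1.0]]
top [[397.8, 0.0, 318.3], [0.0, 397.8, 196.5], [0.0, 0.0, 1.0]] 0.016349790390868583 [[0.019, -1.0, 0.02, 0.108], [-0.996, -0.021, -0.091, 0.565], [0.092, -0.018, -0.996, 0.93], [0.0, 0.0, 0.0, 1.0]]
{'clock': 0.1, 'qpos': array([ 1.20204536e+00,  2.76541658e-01,  1.50601374e+00, -6.78469007e-06,
        1.36071585e+00, -1.20976753e-01]), 'qd': array([ 0.00036837, -0.00295686, -0.00385452,  0.00191789,  0.00080752,
       -0.00096422]), 'effort': array([ 9.49864116e-04, -4.17695689e+01, -2.46406603e+01,  8.72143164e-05,
        5.69685173e-03,  1.75544848e-06]), 'position': array([0.14083758, 0.55699116, 0.2305177 ]), 'ee_rot': array([-2.00247122e-04,  1.23569697e-01,  9.92335541e-01, -8.15062797e-04]), 'contact_force': array([-0.2795427 , -0.6272139 ,  0.33182869]), 'moment': array([0.0202478 , 0.00110955, 0.06326627]), 'gripper_force': 0.0, 'width': 0.08545740286966032} 0.0187
```

View pics/top0.png

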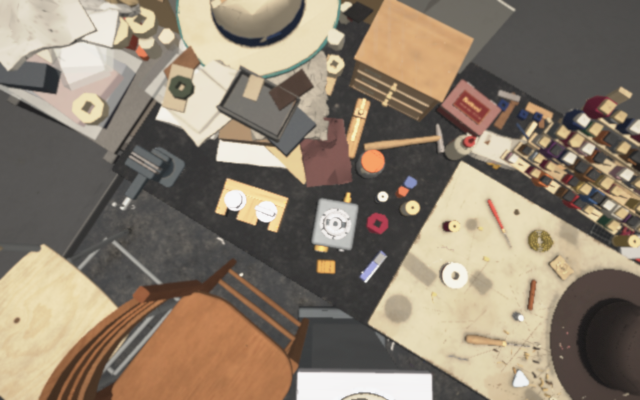

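View pics/side0.png

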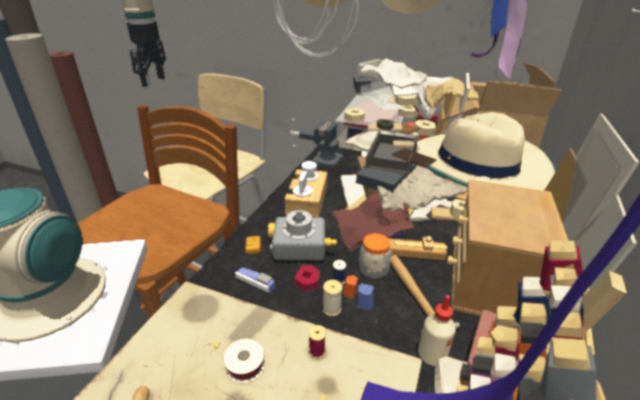

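The top view shows the rack at about (250,205) with plugs at (235,200) and (266,212), and the neck at (335,223). In the side view the rack is at (307,185) and the neck at (299,222). I'll zoom in.

```bash
cat > h.py <<'E'
from rig import manip
import cv2,numpy as np
def und(d,u,v):
    K=d["mtx"];x=(u-K[0,2])/K[0,0];y=(v-K[1,2])/K[1,1];rd=np.hypot(x,y);r=rd
    for _ in range(20): r=rd/(1+d["k1"]*r*r)
    f=r/rd if rd>0 else 1
    return np.array([x*f,y*f,1])
def ray(d,u,v):
    T=d["world_to_cam"];R=T[:3,:3];return -R.T@T[:3,3],R.T@und(d,u,v)
def onz(d,u,v,z):
    c,r=ray(d,u,v);return c+r*(z-c[2])/r[2]
def proj(d,p):
    T=d["world_to_cam"];q=T[:3,:3]@np.array(p)+T[:3,3];x,y=q[:2]/q[2];s=1+d["k1"]*(x*x+y*y)
    return d["mtx"][0,0]*x*s+d["mtx"][0,2],d["mtx"][1,1]*y*s+d["mtx"][1,2]
def tri(a,pa,b,pb):
    c1,r1=ray(a,*pa);c2,r2=ray(b,*pb);r1=r1/np.linalg.norm(r1);r2=r2/np.linalg.norm(r2)
    t=np.linalg.lstsq(np.c_[r1,-r2],c2-c1,rcond=None)[0];p,q=c1+r1*t[0],c2+r2*t[1]
    return (p+q)/2,np.linalg.norm(p-q)
E
python3 - <<'E'
from h import *
t=cv2.imread("pics/top0.png")[170:280,205:365]; s=cv2.imread("pics/side0.png")[150:270,270:370]
cv2.imwrite("pics/c1.png",cv2.resize(t,None,fx=5,fy=5,interpolation=cv2.INTER_CUBIC))
cv2.imwrite("pics/c2.png",cv2.resize(s,None,fx=5,fy=5,interpolation=cv2.INTER_CUBIC))
E
```

```text
(no output)
```

View pics/c1.png

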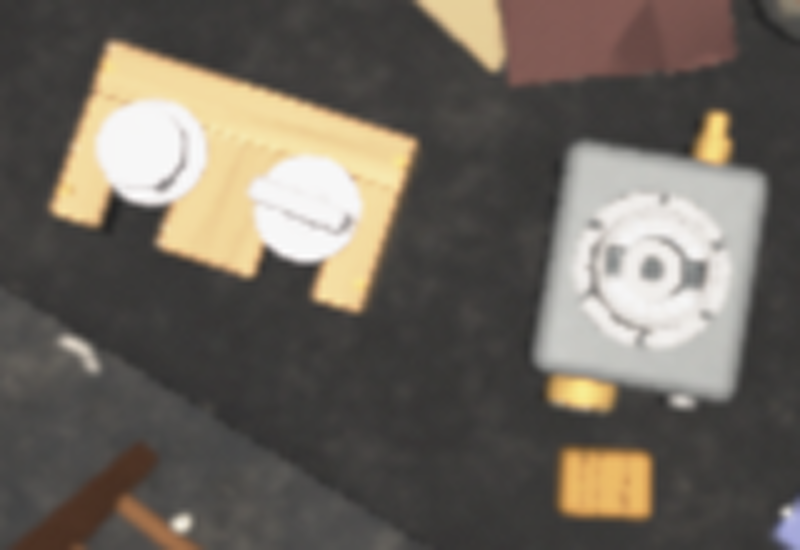

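View pics/c2.png

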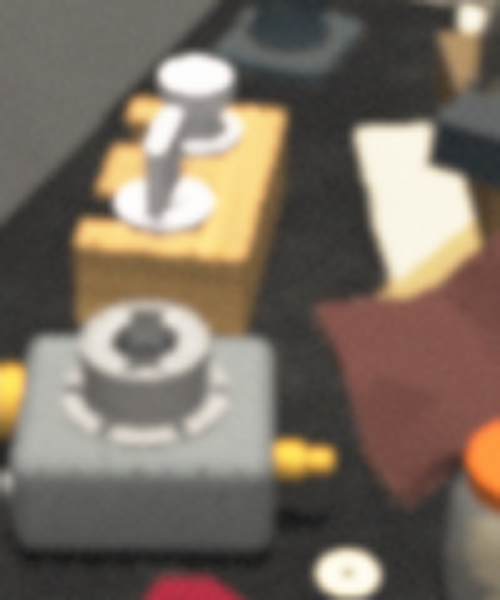

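The crops show the bayonet plug on the right: flange centre at crop (308,208), bar from (253,190) to (347,225). The neck centre is at about (655,268), with notches at (616,262) and (694,274).

```bash
cat > m.py <<'E'
from h import *
np.set_printoptions(precision=4,suppress=True)
t=manip.get_image("top");s=manip.get_image("side")
T=lambda x,y:((x+.5)/5-.5+205,(y+.5)/5-.5+170)
S=lambda x,y:((x+.5)/5-.5+270,(y+.5)/5-.5+150)
P=lambda n,x,y,z:print(n,onz(t,*T(x,y),z)[:2])
for n,x,y in(("FL",52,212),("FR",360,312),("BL",110,40),("BR",417,140)):P(n,x,y,.048)
P("flange",308,208,.054);P("flangeB",150,153,.054);P("bar1",253,190,.096);P("bar2",350,225,.096)
P("neck",651,266,.085);P("n1",616,262,.08);P("n2",695,275,.08)
for n,x,y in(("b1",577,143),("b2",768,175),("b3",537,368),("b4",733,400)):P(n,x,y,.055)
Q=lambda n,x,y,z:print("side",n,onz(s,*S(x,y),z)[:2])
Q("flange",164,203,.054);Q("neck",146,340,.085);Q("bar1",150,152,.096);Q("bar2",178,108,.096)
Q("FR",73,233,.048);Q("BR",250,255,.048)
print(tri(t,T(308,208),s,S(164,203)),tri(t,T(651,266),s,S(146,340)))
E
python3 m.py
```

```text
FL [0.5198 0.358 ]
FR [0.4762 0.2143]
BL [0.6007 0.3345]
BR [0.5567 0.19  ]
flange [0.5236 0.2391]
flangeB [0.5476 0.3127]
bar1 [0.5289 0.2588]
bar2 [0.5143 0.2157]
neck [0.4991 0.0819]
n1 [0.5007 0.0974]
n2 [0.4956 0.0618]
b1 [0.5563 0.1154]
b2 [0.5432 0.0264]
b3 [0.4521 0.1318]
b4 [0.4392 0.0415]
side flange [0.5225 0.2365]
side neck [0.4983 0.0779]
side bar1 [0.5141 0.2152]
side bar2 [0.5322 0.2568]
side FR [0.4761 0.2239]
side BR [0.5595 0.1932]
(array([0.5232, 0.2393, 0.0522]), np.float64(0.0009614539311409762)) (array([0.4989, 0.0818, 0.0822]), np.float64(0.0005707967913851287))
```

```bash
cat > go.py <<'E'
import sys,numpy as np
from rig import manip
from scipy.spatial.transform import Rotation as R
# usage: go.py x y z yaw_deg(tool y direction) -> row numbers
x,y,z,w=map(float,sys.argv[1:5]);s=manip.get_state()
q=s["ee_rot"];A=R.from_quat([q[1],q[2],q[3],q[0]])
a=np.radians(w);ty=np.array([np.cos(a),np.sin(a),0]);tz=np.array([0,0,-1.]);B=R.from_matrix(np.c_[np.cross(ty,tz),ty,tz])
m=A.as_matrix();d=A.inv().apply(np.array([x,y,z])-s["position"])/.25;r=(A.inv()*B).as_rotvec()/(np.pi/2)
print("t",round(s["clock"],2),"pos",s["position"].round(4),"yaw",np.degrees(np.arctan2(m[1,1],m[0,1])).round(2),"F",s["contact_force"].round(1),"w",round(s["width"],4),"g",round(s["gripper_force"],1))
print("d",d.round(4),"a",r.round(4))
E
python3 go.py .33 .40 .23 40; python3 go.py .5225 .2375 .15 -17.5
```

```text
t 0.2 pos [0.1409 0.5572 0.2308] yaw 75.8 F [-0.   0.3 -0.1] w 0.0852 g 0.0
d [-0.8873 -0.424   0.0034] a [-7.000e-04  2.000e-04  3.978e-01]
t 0.2 pos [0.1409 0.5572 0.2308] yaw 75.8 F [-0.   0.3 -0.1] w 0.0852 g 0.0
d [-1.7933 -0.8649  0.3238] a [-6.0000e-04  5.0000e-04  1.0367e+00]
```

```bash
J="python3 -m jog"; python3 -m jog '[{"dx":-0.88,"dy":-0.42,"az":0.4,"grip":0},{"dx":-0.88,"dy":-0.42,"az":0.4,"grip":0},{"dx":-0.88,"dy":-0.42,"az":0.4,"grip":0},{"dx":-0.88,"dy":-0.42,"az":0.4,"grip":0},{"dx":-0.88,"dy":-0.42,"az":0.4,"grip":0}]' 40; python3 go.py .5225 .2375 .15 -17.5
```

```text
t 0.2 pos [0.1409 0.5572 0.2308] yaw 75.8 F [-0.   0.3 -0.1] w 0.0852 g 0.0
d [-1.7933 -0.8649  0.3238] a [-6.0000e-04  5.0000e-04  1.0367e+00]schema error: expected keys dx, dy, dz, ax, ay, az, grip
```

```bash
python3 -m jog '[{"dx":-0.88,"dy":-0.42,"dz":0,"ax":0,"ay":0,"az":0.4,"grip":0},{"dx":-0.88,"dy":-0.42,"dz":0,"ax":0,"ay":0,"az":0.4,"grip":0},{"dx":-0.88,"dy":-0.42,"dz":0,"ax":0,"ay":0,"az":0.4,"grip":0},{"dx":-0.88,"dy":-0.42,"dz":0,"ax":0,"ay":0,"az":0.4,"grip":0},{"dx":-0.88,"dy":-0.42,"dz":0,"ax":0,"ay":0,"az":0.4,"grip":0}]' 40; python3 go.py .5225 .2375 .15 -17.5
```

```text
clock: 0.62
position: [0.3022, 0.423, 0.2313]
ee_rot: [0.0, 0.425, 0.905, 0.0]
contact_force: [-0.1, 0.1, -1.5]
width: 0.0424
gripper_force: 0.0
t 0.62 pos [0.3022 0.423  0.2313] yaw 39.69 F [-0.1  0.1 -1.5] w 0.0424 g 0.0
d [-1.1335  0.2042  0.3251] a [ 1.000e-04 -0.000e+00  6.354e-01]
```

```bash
python3 -m jog '[{"dx":-1,"dy":0.18,"dz":0.1,"ax":0,"ay":0,"az":0.4,"grip":0},{"dx":-1,"dy":0.18,"dz":0.1,"ax":0,"ay":0,"az":0.4,"grip":0},{"dx":-1,"dy":0.18,"dz":0.1,"ax":0,"ay":0,"az":0.4,"grip":0},{"dx":-1,"dy":0.18,"dz":0.1,"ax":0,"ay":0,"az":0.4,"grip":0},{"dx":-1,"dy":0.18,"dz":0.1,"ax":0,"ay":0,"az":0.4,"grip":0}]'; python3 go.py .5225 .2375 .15 -17.5
```

```text
clock: 1.03
position: [0.4618, 0.29, 0.2107]
ee_rot: [-0.0, 0.683, 0.73, 0.0]
contact_force: [0.1, 2.1, 0.2]
width: 0.0428
gripper_force: 0.0
t 1.03 pos [0.4618 0.29   0.2107] yaw 3.82 F [0.1 2.1 0.2] w 0.0428 g 0.0
d [-0.2258  0.2284  0.2429] a [-0.000e+00 -2.000e-04  2.369e-01]
```

```bash
python3 -m jog '[{"dx":-0.226,"dy":0.228,"dz":0.2,"ax":0,"ay":0,"az":0.237,"grip":0},{"dx":-0.226,"dy":0.228,"dz":0.24,"ax":0,"ay":0,"az":0.237,"grip":0},{"dx":-0.226,"dy":0.228,"dz":0.24,"ax":0,"ay":0,"az":0.237,"grip":0},{"dx":-0.226,"dy":0.228,"dz":0.24,"ax":0,"ay":0,"az":0.237,"grip":0},{"dx":-0.226,"dy":0.228,"dz":0.24,"ax":0,"ay":0,"az":0.237,"grip":0}]'; python3 go.py .5225 .2375 .062 -17.5
python3 - <<'E'
from h import *
for n,(x,y) in(("top",(250,205)),("side",(307,185))):
    i=manip.get_image(n)["img"][y-60:y+60,x-80:x+80,::-1]
    globals()[n]=cv2.resize(i,None,fx=4,fy=4,interpolation=cv2.INTER_CUBIC)
cv2.imwrite("pics/a1.png",cv2.resize(np.hstack([top,side]),(800,300)))
E
```

```text
clock: 1.45
position: [0.5213, 0.2388, 0.1499]
ee_rot: [-0.001, 0.805, 0.594, -0.001]
contact_force: [-0.6, 0.2, 0.3]
width: 0.0429
gripper_force: 0.0
t 1.45 pos [0.5213 0.2388 0.1499] yaw -17.13 F [-0.6  0.2  0.3] w 0.0429 g 0.0
d [-0.0033  0.007   0.3516] a [-0.0016  0.0006  0.0041]
```

View pics/a1.png

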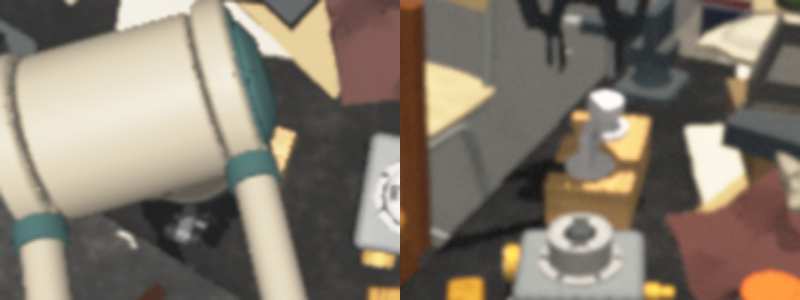

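The side view shows the fingers at crop (552–625, 60), straddling the bar at (598,130). I'm descending.

```bash
python3 -m jog '[{"dx":-0.003,"dy":0.007,"dz":0.15,"ax":0,"ay":0,"az":0,"grip":0},{"dx":-0.003,"dy":0.007,"dz":0.25,"ax":0,"ay":0,"az":0,"grip":0},{"dx":-0.003,"dy":0.007,"dz":0.32,"ax":0,"ay":0,"az":0,"grip":0},{"dx":-0.003,"dy":0.007,"dz":0.352,"ax":0,"ay":0,"az":0,"grip":0},{"dx":-0.003,"dy":0.007,"dz":0.352,"ax":0,"ay":0,"az":0,"grip":0}]'; python3 go.py .5225 .2375 .062 -17.5
```

```text
clock: 1.97
position: [0.5215, 0.239, 0.0622]
ee_rot: [-0.0, 0.804, 0.595, -0.001]
contact_force: [0.3, 0.1, -0.4]
width: 0.0426
gripper_force: 0.0
t 1.97 pos [0.5215 0.239  0.0622] yaw -17.0 F [ 0.3  0.1 -0.4] w 0.0426 g 0.0
d [-0.0046  0.0055  0.001 ] a [-0.0012  0.0006  0.0055]
```

```bash
python3 -m jog '[{"dx":0,"dy":0,"dz":0,"ax":0,"ay":0,"az":0,"grip":-0.6},{"dx":0,"dy":0,"dz":0,"ax":0,"ay":0,"az":0,"grip":-0.8},{"dx":0,"dy":0,"dz":0,"ax":0,"ay":0,"az":0,"grip":-1},{"dx":0,"dy":0,"dz":0,"ax":0,"ay":0,"az":0,"grip":-1},{"dx":0,"dy":0,"dz":0,"ax":0,"ay":0,"az":0,"grip":-1}]' 40; python3 go.py .5225 .2375 .062 -17.5
```

```text
clock: 2.38
position: [0.5242, 0.239, 0.0648]
ee_rot: [0.0, 0.805, 0.594, 0.002]
contact_force: [-0.6, 1.8, 6.6]
width: 0.0107
gripper_force: 41.9
t 2.38 pos [0.5242 0.239  0.0648] yaw -17.15 F [-0.6  1.8  6.6] w 0.0107 g 41.9
d [-0.0076 -0.0048  0.011 ] a [ 0.0017 -0.0017  0.0039]
```

```bash
python3 -m jog '[{"dx":0,"dy":0,"dz":-0.009,"ax":0,"ay":0,"az":0,"grip":-1},{"dx":0,"dy":0,"dz":-0.018,"ax":0,"ay":0,"az":0,"grip":-1},{"dx":0,"dy":0,"dz":-0.018,"ax":0,"ay":0,"az":0,"grip":-1}]' 60; python3 go.py .5225 .2375 .062 -17
```

```text
clock: 2.63
position: [0.5231, 0.2381, 0.0678]
ee_rot: [0.0, 0.805, 0.594, 0.0]
contact_force: [0.6, 0.3, -0.8]
width: 0.0105
gripper_force: 59.1
t 2.63 pos [0.5231 0.2381 0.0678] yaw -17.14 F [ 0.6  0.3 -0.8] w 0.0105 g 59.1
d [-0.003  -0.0017  0.0232] a [ 0.0003 -0.0001 -0.0016]
```

```bash
python3 -m jog '[{"dx":0,"dy":-0.04,"dz":0.005,"ax":0,"ay":0,"az":0,"grip":-1},{"dx":0,"dy":-0.1,"dz":0.005,"ax":0,"ay":0,"az":0,"grip":-1},{"dx":0,"dy":-0.16,"dz":0.005,"ax":0,"ay":0,"az":0,"grip":-1},{"dx":0,"dy":-0.22,"dz":0.005,"ax":0,"ay":0,"az":0,"grip":-1},{"dx":0,"dy":-0.28,"dz":0.005,"ax":0,"ay":0,"az":0,"grip":-1}]'; python3 -m jog '[{"dx":0,"dy":-0.06,"dz":0,"ax":0,"ay":0,"az":0,"grip":-1},{"dx":0,"dy":-0.08,"dz":0,"ax":0,"ay":0,"az":0,"grip":-1},{"dx":0,"dy":-0.08,"dz":0,"ax":0,"ay":0,"az":0,"grip":-1},{"dx":0,"dy":-0.08,"dz":0,"ax":0,"ay":0,"az":0,"grip":-1}]';  python3 go.py .44 .262 .20 -17
python3 - <<'E'
from h import *
i=manip.get_image("side")["img"][130:250,220:380,::-1]
cv2.imwrite("pics/a2.png",cv2.resize(i,None,fx=4,fy=4,interpolation=cv2.INTER_CUBIC))
E
```

```text
clock: 3.05
position: [0.4535, 0.2592, 0.0659]
ee_rot: [-0.0, 0.804, 0.594, -0.001]
contact_force: [-0.2, 0.9, -0.8]
width: 0.0101
gripper_force: 59.1
clock: 3.38
position: [0.4372, 0.2652, 0.0665]
ee_rot: [0.0, 0.804, 0.594, 0.001]
contact_force: [-0.5, 0.6, -1.5]
width: 0.0102
gripper_force: 59.1
t 3.38 pos [0.4372 0.2652 0.0665] yaw -17.08 F [-0.5  0.6 -1.5] w 0.0102 g 59.1
d [-0.0084  0.0151 -0.534 ] a [ 0.0009 -0.0005 -0.0009]
```

View pics/a2.png

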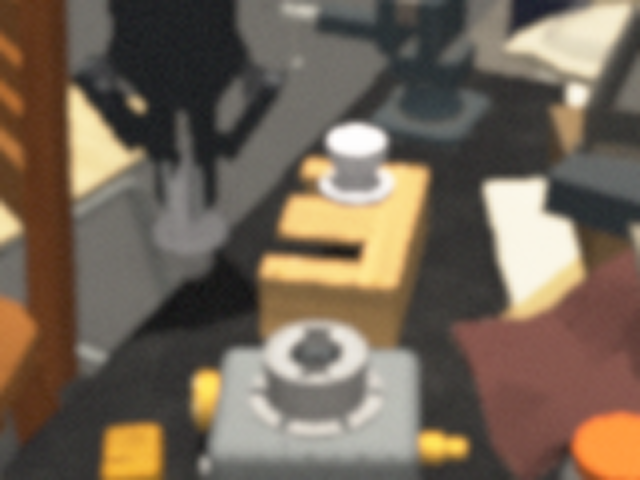

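Plug is out of the rack and held upright, with its flange at crop (190,233). I'm lifting it and carrying it over the neck.

```bash
python3 -m jog '[{"dx":0,"dy":0,"dz":-0.1,"ax":0,"ay":0,"az":0,"grip":-1},{"dx":0,"dy":0,"dz":-0.22,"ax":0,"ay":0,"az":0,"grip":-1},{"dx":0,"dy":0,"dz":-0.34,"ax":0,"ay":0,"az":0,"grip":-1},{"dx":0,"dy":0,"dz":-0.42,"ax":0,"ay":0,"az":0,"grip":-1},{"dx":0,"dy":0,"dz":-0.42,"ax":0,"ay":0,"az":0,"grip":-1}]' ; python3 go.py .4985 .0800 .165 -8.6
```

```text
clock: 3.85
position: [0.4411, 0.2659, 0.1759]
ee_rot: [0.001, 0.805, 0.593, 0.005]
contact_force: [0.2, -0.3, -0.6]
width: 0.01
gripper_force: 59.1
t 3.85 pos [0.4411 0.2659 0.1759] yaw -17.19 F [ 0.2 -0.3 -0.6] w 0.01 g 59.1
d [-0.6429  0.4386  0.0429] a [ 0.0056 -0.004  -0.0955]
```

```bash
python3 -m jog '[{"dx":-0.1,"dy":0.07,"dz":0,"ax":0,"ay":0,"az":-0.02,"grip":-1},{"dx":-0.23,"dy":0.15,"dz":0,"ax":0,"ay":0,"az":-0.05,"grip":-1},{"dx":-0.36,"dy":0.24,"dz":0.02,"ax":0,"ay":0,"az":-0.095,"grip":-1},{"dx":-0.49,"dy":0.33,"dz":0.04,"ax":0,"ay":0,"az":-0.095,"grip":-1},{"dx":-0.6,"dy":0.42,"dz":0.04,"ax":0,"ay":0,"az":-0.095,"grip":-1}]' ; python3 go.py .4985 .0800 .165 -8.6
```

```text
clock: 4.27
position: [0.4924, 0.0879, 0.1594]
ee_rot: [-0.001, 0.758, 0.652, -0.001]
contact_force: [0.6, -0.1, -0.7]
width: 0.01
gripper_force: 59.1
t 4.27 pos [0.4924 0.0879 0.1594] yaw -8.62 F [ 0.6 -0.1 -0.7] w 0.01 g 59.1
d [-0.0276  0.0286 -0.0226] a [-0.0018  0.0007 -0.0002]
```

```bash
python3 -m jog '[{"dx":-0.028,"dy":0.028,"dz":-0.015,"ax":0,"ay":0,"az":0,"grip":-1},{"dx":-0.028,"dy":0.028,"dz":-0.015,"ax":0,"ay":0,"az":0,"grip":-1},{"dx":-0.028,"dy":0.028,"dz":-0.015,"ax":0,"ay":0,"az":0,"grip":-1},{"dx":-0.028,"dy":0.028,"dz":-0.015,"ax":0,"ay":0,"az":0,"grip":-1}]' ; python3 go.py .4985 .0800 .165 -8.6
python3 - <<'E'
from h import *
d=manip.get_image("side");i=d["img"][:,:,::-1];cv2.imwrite("pics/side3.png",i)
cv2.imwrite("pics/a3.png",cv2.resize(i[160:250,255:345],(600,600),interpolation=cv2.INTER_CUBIC))
E
```

```text
clock: 4.6
position: [0.4983, 0.0834, 0.1643]
ee_rot: [-0.001, 0.758, 0.652, -0.0]
contact_force: [-1.2, 0.9, -0.7]
width: 0.0101
gripper_force: 59.1
t 4.6 pos [0.4983 0.0834 0.1643] yaw -8.58 F [-1.2  0.9 -0.7] w 0.0101 g 59.1
d [-0.0134  0.0027 -0.0027] a [-0.001  -0.0004  0.0002]
```

View pics/a3.png

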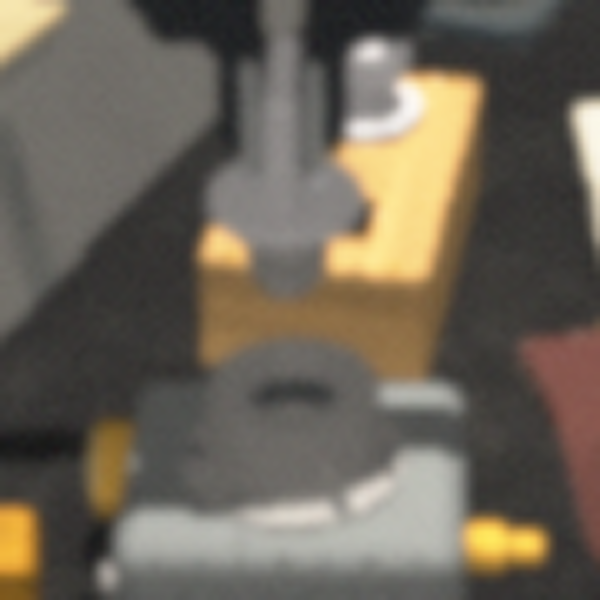

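The plug hangs upright with its flange spanning crop x 206–363 and its nose tip at (288,295). The neck is about 9 crop px to the right. I want a sharper neck centre from the first, unshadowed pictures.

Run:
```python
from h import *
t=cv2.imread("pics/top0.png")[193:253,305:365]; s=cv2.imread("pics/side0.png")[200:260,268:328]
f=lambda a:cv2.resize(a,(400,400),interpolation=cv2.INTER_CUBIC)
a=np.hstack([f(t),f(s)]);cv2.imwrite("pics/a4.png",cv2.convertScaleAbs(a,alpha=0.9))
np.set_printoptions(precision=4,suppress=True)
T=manip.get_image("top");S=manip.get_image("side")
# box top face by colour mask in top view
g=cv2.imread("pics/top0.png");h=cv2.cvtColor(g,cv2.COLOR_BGR2HSV);m=((h[...,1]<45)&(h[...,2]>105)).astype(np.uint8)
m[:190]=0;m[260:]=0;m[:,:305]=0;m[:,365:]=0
m=cv2.morphologyEx(m,cv2.MORPH_OPEN,np.ones((3,3)))
c=max(cv2.findContours(m,0,2)[0],key=cv2.contourArea);r=cv2.minAreaRect(c);print(r,onz(T,*r[0],.055))
# plug in hand, side view
u,v=255+285/6.667-.5,160+205/6.667-.5
print("plug side",u,v,onz(S,u,v,.164+.0102-.024))
```

```text
((334.56329345703125, 225.010986328125), (40.86487579345703, 49.34626007080078), 9.865806579589844) [0.4948 0.0806 0.055 ]
plug side 297.24786260686966 190.24846257687116 [0.4967 0.0812 0.1502]
```

View pics/a4.png

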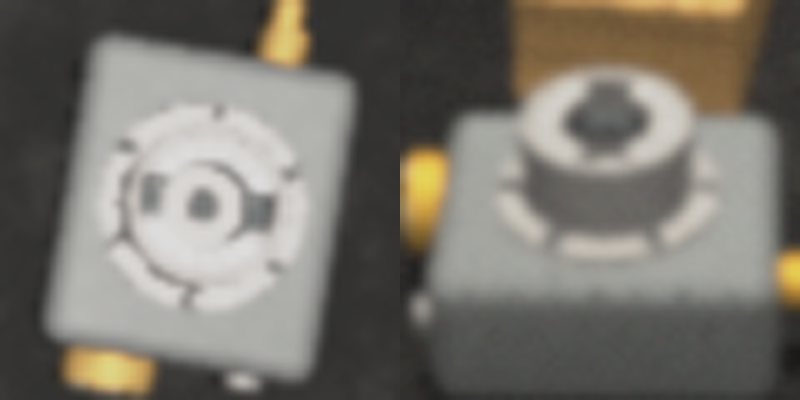

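Top panel: skirt centre at (204,207), rim about (211,196), notches at (153,194) and (260,211). Side panel: rim centre at (606,117).

Run:
```python
from h import *
np.set_printoptions(precision=4,suppress=True)
T=manip.get_image("top");S=manip.get_image("side")
f=lambda x,y:(305+x/6.667-.5,193+y/6.667-.5);g=lambda x,y:(268+(x-400)/6.667-.5,200+y/6.667-.5)
for n,p,z in(("skirt",(204,207.5),.056),("notchmid",(207,202.5),.085),("notchmid low",(207,202.5),.075),("hole low",(202,207),.065),("rim",(211,196),.085)):print(n,onz(T,*f(*p),z))
a=onz(T,*f(153,194),.08);b=onz(T,*f(260,211),.08);print("yaw",np.degrees(np.arctan2(-(a-b)[0],(a-b)[1])))
print("side rim",onz(S,*g(606.5,117),.085),"skirt side",onz(S,*g(607,203),.056))
print("tri rim",tri(T,f(211,196),S,g(606.5,117)))
print(proj(S,[.4985,.080,.085]),g(606.5,117))
```

```text
skirt [0.498  0.0795 0.056 ]
notchmid [0.499  0.0803 0.085 ]
notchmid low [0.4993 0.0796 0.075 ]
hole low [0.4979 0.0807 0.065 ]
rim [0.5012 0.0789 0.085 ]
yaw -7.8930783171287064
side rim [0.4978 0.08   0.085 ] skirt side [0.4968 0.0735 0.056 ]
tri rim (array([0.4995, 0.0791, 0.0856]), np.float64(0.003436937368564412))
(np.float64(298.79998657474073), np.float64(217.01364606440495)) (298.4734513274336, 217.0491225438728)
```

```bash
python3 go.py .4992 .0812 .132 -8.4
```

```text
t 4.85 pos [0.4985 0.0836 0.1649] yaw -8.49 F [-0.  -0.4 -1.4] w 0.0099 g 59.1
d [-0.009   0.0041  0.1315] a [-0.0001 -0.0002 -0.0011]
```

```bash
python3 -m jog '[{"dx":-0.009,"dy":0.004,"dz":0.05,"ax":0,"ay":0,"az":0,"grip":-1},{"dx":-0.009,"dy":0.004,"dz":0.1,"ax":0,"ay":0,"az":0,"grip":-1},{"dx":-0.009,"dy":0.004,"dz":0.14,"ax":0,"ay":0,"az":0,"grip":-1},{"dx":-0.009,"dy":0.004,"dz":0.155,"ax":0,"ay":0,"az":0,"grip":-1},{"dx":-0.009,"dy":0.004,"dz":0.155,"ax":0,"ay":0,"az":0,"grip":-1}]';python3 go.py .4992 .0812 .112 -8.4
python3 -m jog '[{"dx":0,"dy":0,"dz":0.012,"ax":0,"ay":0,"az":0,"grip":-1},{"dx":0,"dy":0,"dz":0.024,"ax":0,"ay":0,"az":0,"grip":-1},{"dx":0,"dy":0,"dz":0.024,"ax":0,"ay":0,"az":0,"grip":-1}]';python3 go.py .4992 .0812 .112 -8.4
python3 - <<'E'
from h import *
d=manip.get_image("side");i=d["img"][:,:,::-1]
cv2.imwrite("pics/a5.png",cv2.resize(i[160:250,255:345],(600,600),interpolation=cv2.INTER_CUBIC))
E
```

```text
clock: 5.27
position: [0.4987, 0.0804, 0.1251]
ee_rot: [-0.001, 0.758, 0.652, -0.001]
contact_force: [0.5, 0.2, -0.9]
width: 0.0103
gripper_force: 59.1
t 5.27 pos [0.4987 0.0804 0.1251] yaw -8.56 F [ 0.5  0.2 -0.9] w 0.0103 g 59.1
d [0.0033 0.0017 0.0524] a [-0.0016  0.0002 -0.0018]
clock: 5.52
position: [0.4997, 0.0801, 0.12]
ee_rot: [-0.0, 0.758, 0.652, 0.0]
contact_force: [0.5, -0.3, -0.0]
width: 0.0102
gripper_force: 59.1
t 5.52 pos [0.4997 0.0801 0.12  ] yaw -8.59 F [ 0.5 -0.3 -0. ] w 0.0102 g 59.1
d [ 0.0039 -0.0025  0.0322] a [ 0.     -0.     -0.0021]
```

View pics/a5.png

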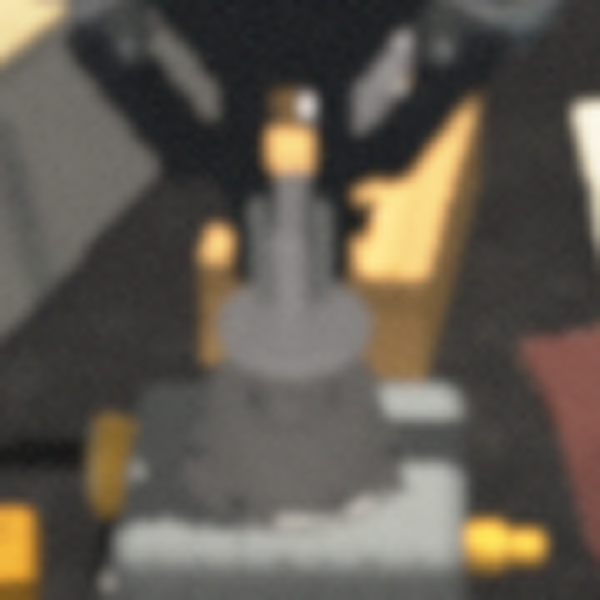

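The plug sits centred over the neck: flange centre x≈294, neck centre 293–296. Contact force is near zero, so I'll continue down gently.

```bash
python3 -m jog '[{"dx":0.003,"dy":0,"dz":0.006,"ax":0,"ay":0,"az":0,"grip":-1},{"dx":0.003,"dy":0,"dz":0.012,"ax":0,"ay":0,"az":0,"grip":-1},{"dx":0.003,"dy":0,"dz":0.016,"ax":0,"ay":0,"az":0,"grip":-1},{"dx":0.003,"dy":0,"dz":0.016,"ax":0,"ay":0,"az":0,"grip":-1}]';python3 go.py .4992 .0812 .112 -8.4
```

```text
clock: 5.9
position: [0.4997, 0.0807, 0.116]
ee_rot: [-0.0, 0.758, 0.652, -0.0]
contact_force: [-0.7, -1.4, -0.6]
width: 0.01
gripper_force: 59.1
t 5.9 pos [0.4997 0.0807 0.116 ] yaw -8.6 F [-0.7 -1.4 -0.6] w 0.01 g 59.1
d [ 0.0016 -0.0021  0.0159] a [-0.0001  0.0001 -0.0022]
```

```bash
python3 -m jog '[{"dx":0,"dy":0,"dz":0.01,"ax":0,"ay":0,"az":0,"grip":-1},{"dx":0,"dy":0,"dz":0.02,"ax":0,"ay":0,"az":0,"grip":-1},{"dx":0,"dy":0,"dz":0.028,"ax":0,"ay":0,"az":0,"grip":-1},{"dx":0,"dy":0,"dz":0.028,"ax":0,"ay":0,"az":0,"grip":-1}]';python3 go.py .4992 .0812 .102 -8.4
```

```text
clock: 6.23
position: [0.4995, 0.0808, 0.1086]
ee_rot: [-0.0, 0.758, 0.652, -0.0]
contact_force: [-0.1, -0.6, -1.2]
width: 0.0103
gripper_force: 59.1
t 6.23 pos [0.4995 0.0808 0.1086] yaw -8.6 F [-0.1 -0.6 -1.2] w 0.0103 g 59.1
d [ 0.0012 -0.0012  0.0263] a [-0.0006  0.     -0.0022]
```

```bash
python3 -m jog '[{"dx":0,"dy":0,"dz":0.01,"ax":0,"ay":0,"az":0,"grip":-1},{"dx":0,"dy":0,"dz":0.02,"ax":0,"ay":0,"az":0,"grip":-1},{"dx":0,"dy":0,"dz":0.028,"ax":0,"ay":0,"az":0,"grip":-1},{"dx":0,"dy":0,"dz":0.03,"ax":0,"ay":0,"az":0,"grip":-1},{"dx":0,"dy":0,"dz":0.03,"ax":0,"ay":0,"az":0,"grip":-1}]' 80;python3 go.py .4992 .0812 .100 -8.4
```

```text
clock: 6.65
position: [0.4997, 0.0808, 0.1022]
ee_rot: [0.0, 0.758, 0.652, 0.0]
contact_force: [-1.5, -2.1, 6.2]
width: 0.0099
gripper_force: 83.1
t 6.65 pos [0.4997 0.0808 0.1022] yaw -8.6 F [-1.5 -2.1  6.2] w 0.0099 g 83.1
d [ 0.0014 -0.0024  0.0088] a [ 0.0001  0.     -0.0022]
```

```bash
python3 -m jog '[{"dx":0,"dy":0,"dz":0.006,"ax":0,"ay":0,"az":0.07,"grip":-1},{"dx":0,"dy":0,"dz":0.006,"ax":0,"ay":0,"az":0.14,"grip":-1},{"dx":0,"dy":0,"dz":0.006,"ax":0,"ay":0,"az":0.21,"grip":-1},{"dx":0,"dy":0,"dz":0.006,"ax":0,"ay":0,"az":0.28,"grip":-1},{"dx":0,"dy":0,"dz":0.006,"ax":0,"ay":0,"az":0.3,"grip":-1}]' ;python3 go.py .4992 .0805 .100 -96
```

```text
clock: 7.07
position: [0.4997, 0.0808, 0.1018]
ee_rot: [0.0, 0.89, 0.456, 0.0]
contact_force: [-4.6, -2.3, 13.3]
width: 0.0098
gripper_force: 84.2
t 7.07 pos [0.4997 0.0808 0.1018] yaw -35.79 F [-4.6 -2.3 13.3] w 0.0098 g 84.2
d [-0.0024 -0.001   0.0074] a [ 4.00e-04 -5.00e-04  6.69e-01]
```

```bash
python3 -m jog '[{"dx":-0.002,"dy":-0.001,"dz":0,"ax":0,"ay":0,"az":0.07,"grip":-1},{"dx":-0.002,"dy":-0.001,"dz":0,"ax":0,"ay":0,"az":0.14,"grip":-1},{"dx":-0.002,"dy":-0.002,"dz":0,"ax":0,"ay":0,"az":0.21,"grip":-1},{"dx":-0.002,"dy":-0.002,"dz":0,"ax":0,"ay":0,"az":0.28,"grip":-1},{"dx":-0.002,"dy":-0.002,"dz":0,"ax":0,"ay":0,"az":0.34,"grip":-1}]' ;python3 go.py .4992 .0805 .100 -96; python3 -c "
from rig import manip;print(manip.get_state()['moment'])"
```

```text
clock: 7.48
position: [0.5003, 0.0802, 0.1019]
ee_rot: [0.001, 0.979, 0.204, 0.002]
contact_force: [-2.9, -2.8, 11.0]
width: 0.0096
gripper_force: 83.8
t 7.48 pos [0.5003 0.0802 0.1019] yaw -66.43 F [-2.9 -2.8 11. ] w 0.0096 g 83.8
d [-0.0038 -0.0028  0.0074] a [ 0.0011 -0.0021  0.3286]
[-0.5629253   0.43489629  0.2072272 ]
```

```bash
python3 -m jog '[{"dx":-0.001,"dy":-0.001,"dz":0,"ax":0,"ay":0,"az":0.07,"grip":-1},{"dx":-0.001,"dy":-0.001,"dz":0,"ax":0,"ay":0,"az":0.14,"grip":-1},{"dx":-0.001,"dy":-0.002,"dz":0,"ax":0,"ay":0,"az":0.21,"grip":-1},{"dx":-0.001,"dy":-0.002,"dz":0,"ax":0,"ay":0,"az":0.28,"grip":-1},{"dx":-0.001,"dy":-0.002,"dz":0,"ax":0,"ay":0,"az":0.32,"grip":-1}]' ;python3 go.py .4992 .0805 .100 -96; python3 -c "
from rig import manip;print(manip.get_state()['moment'])"
```

```text
clock: 7.9
position: [0.5005, 0.0795, 0.1019]
ee_rot: [0.002, 0.999, -0.045, 0.002]
contact_force: [-1.0, -6.0, 9.5]
width: 0.01
gripper_force: 83.6
t 7.9 pos [0.5005 0.0795 0.1019] yaw -95.15 F [-1.  -6.   9.5] w 0.01 g 83.6
d [-0.0056 -0.0035  0.0075] a [ 0.0018 -0.0031  0.0095]
[-1.10665133  0.18607011  0.20884102]
```

```bash
python3 -m jog '[{"dx":0,"dy":0,"dz":0,"ax":0,"ay":0,"az":0.02,"grip":-1},{"dx":0,"dy":0,"dz":0,"ax":0,"ay":0,"az":0.03,"grip":-1},{"dx":0,"dy":0,"dz":0,"ax":0,"ay":0,"az":0.03,"grip":-1},{"dx":0,"dy":0,"dz":0,"ax":0,"ay":0,"az":0.03,"grip":-1},{"dx":0,"dy":0,"dz":0,"ax":0,"ay":0,"az":0.03,"grip":-1}]' ;python3 go.py .4992 .0805 .100 -96; python3 -c "
from rig import manip;print(manip.get_state()['moment'])"
python3 - <<'E'
from h import *
d=manip.get_image("side");i=d["img"][:,:,::-1]
cv2.imwrite("pics/a6.png",cv2.resize(i[160:250,255:345],(600,600),interpolation=cv2.INTER_CUBIC))
E
```

```text
clock: 8.32
position: [0.5005, 0.0794, 0.1019]
ee_rot: [0.002, 0.998, -0.066, 0.002]
contact_force: [-2.0, -5.3, 9.9]
width: 0.0098
gripper_force: 83.7
t 8.32 pos [0.5005 0.0794 0.1019] yaw -97.58 F [-2.  -5.3  9.9] w 0.0098 g 83.7
d [-0.0059 -0.0036  0.0075] a [ 0.0018 -0.0031 -0.0176]
[-1.11189822  0.17983489  0.20898745]
```

View pics/a6.png

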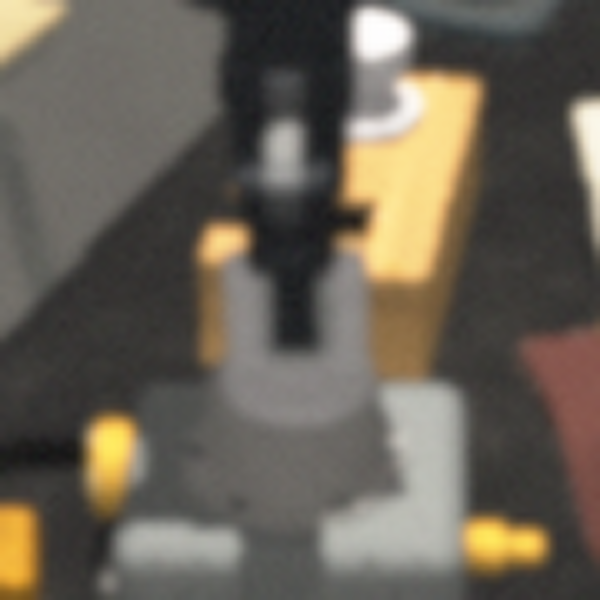

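The bar now lies across, ends at crop x 225 and 370, with the flange on the neck and still gripped. I'll add a little more turn to feel for the stop.

```bash
python3 -m jog '[{"dx":-0.002,"dy":-0.002,"dz":0,"ax":0,"ay":0,"az":0.02,"grip":-1},{"dx":-0.002,"dy":-0.002,"dz":0,"ax":0,"ay":0,"az":0.04,"grip":-1},{"dx":-0.002,"dy":-0.002,"dz":0,"ax":0,"ay":0,"az":0.04,"grip":-1},{"dx":-0.002,"dy":-0.002,"dz":0,"ax":0,"ay":0,"az":0.04,"grip":-1}]' ;python3 go.py .4992 .0805 .100 -98; python3 -c "
from rig import manip;print(manip.get_state()['moment'])"
```

```text
clock: 8.7
position: [0.5005, 0.0794, 0.1019]
ee_rot: [0.002, 0.995, -0.096, 0.003]
contact_force: [-0.1, -6.0, 9.4]
width: 0.0098
gripper_force: 84.1
t 8.7 pos [0.5005 0.0794 0.1019] yaw -101.04 F [-0.1 -6.   9.4] w 0.0098 g 84.1
d [-0.006  -0.0032  0.0077] a [ 0.0025 -0.0039 -0.0338]
[-1.28934808  0.04474584  0.79144373]
```

```bash
python3 -c "
from rig import manip;print(manip.sign_off())"
```

```text
the job is handed in; nothing more can be done
None
```

The job is handed in at 8.7 s: the bayonet plug is pushed into the neck and turned clockwise to the stop (torque jumped from 0.21 to 0.79 N m), still gripped at about 84 N; the sign-off returned no verdict.

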